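# Pack the tool crate and hang its gate

## Robot

A 7-joint arm with a two-finger parallel gripper is mounted at the origin on a cart in front of the work surface, level with it; the furniture and walls round the work are solid. World frame = base frame: x ahead of the robot, y to its left, z up, the work surface at z = 0. Lengths are in m, angles in rad, forces in N, time in s.
With the tool pointing down it reaches from about 0.4 to 0.85 m from the base axis. Payload 4.4 kg.
Tool frame: the origin (TCP) lies midway between the tips of the shut fingers; the grasp point (between the pads) lies 19 mm behind it; z points along the fingers, y is the direction in which the jaws open and shut (so a half turn about z gives the same grasp; the last joint's range is limited). The gripper opens to 94 mm and grips with 3 to 60 N. Pads are 16 mm wide; open, the fingers measure 119 mm over their backs; the gripper's body (75 mm by 177 mm) begins 78 mm behind the grasp point.
Start: joints at [-1.245, 0.628, 0.038, 1.517, -0.027, 0.996, -0.02], TCP at [0.248, 0.601, 0.205] pointing down, gripper open.
Joint ranges: [-3.06, 3.06], [-0.37, 2.12], [-1.25, 1.32], [0.18, 2.47], [-1.1, 4.24], [0.23, 1.98], [-2.94, 2.94]. Speed limits (rad/s): [2.57, 2.57, 3.14, 3.14, 3.14, 3.14, 3.14].

## Interface

Orientations are given as a 3x3 rotation matrix whose columns are the frame's x, y, z axes.
In Python, from workcell import r gives the robot as it stands. The module is installed in compiled form; this text tells all that it offers.
- The arm moves only by the tool carry_out, never from a script. Its argument "steps" is a list of rows, each a list of 7 numbers: the shift along the tool's x, y, z scaled (see below), then the turn, a rotation vector about the tool's x, y, z scaled (see below), then the opening, from 0 (shut) to 1 (fully open). A call has 1 to 20 rows; each row shifts and turns the commanded pose from where the row before left it, along the tool's axes as they then stand; what a row does not reach is not made up. The controller multiplies each number of a shift by 0.03 m and each number of a turn by 8 degrees. A row lasts 1/10 s, in which the tool goes at most 50 mm and 8.59 degrees, less where a joint would pass 70% of its speed; a pose out of reach is approached as far as the arm can. A call with a number of a shift or a turn outside -1 to 1 is refused whole. A call with a gripper value outside its range is refused whole. The fingers move at their own pace and stop on an object; "squeeze" is the grip in N (left out, the last holds). Time passes only in rows, so rows that do not move let the fingers close. It gives the time, the measured TCP pose, the force and the opening at its end, in the units of the state.
- r.observe(): the state, without advancing time (a new reading comes with each control period).
- r.snapshot(name): name is "scene" or "side" or "wrist"; returns (picture, depth): 400x640x3 uint8, red, green, blue; 400x640 float32, m along the optical axis (not along the pixel's ray), 0 where there is no reading.
- r.camera_info(name): a dict with "intrinsics" (3x3 intrinsics, pixels), "k1" (the pictures are not rectified: a ray, as slopes to the right and down, at radius r is drawn at 1 + k1 r^2 times it, then the intrinsics apply), "origin" and "attitude" of the camera in the world; the wrist camera has in their place "mount" (4x4, takes a point from camera to tool coordinates, whose origin is the TCP and whose axes are the flange's). Camera axes: x right, y down, z forward; pixel columns grow to the right and rows downward; lengths in m; the calibration is good to about 2 mm. A picture is of the moment at which its call begins: read the wrist's pose just before it. camera_info takes no time and is no camera call.
- r.hand_in(): hands the job in, once; it reports no verdict.
The state is a dict: "time_s": time; "q": joint angles; "qvel": joint speeds; "tau": joint torques, N m; "ee_pos": TCP position; "orientation": TCP orientation; "force": force on the tool from outside, world axes, zero at the start; "wrist_torque": the same for the moment, N m; "width": opening from 0.0 (shut) to 1.0 (fully open).
Only numpy, scipy, OpenCV 4.12 (cv2) and the standard library are available. Lean on these libraries where they do the work, as an engineer would, in place of code of your own. Each camera call takes 0.05 s, during which the arm holds its last target. There are 200 camera calls.

## Task

First set the yellow tape measure down inside the wooden crate, gently, without dropping it in. Then take the green gate out of its stand, lower it onto both pintles of the crate so that it hangs fully home, swing it shut against the stops, and turn the red latch bar down across its front until it is level. Leave the other things on the bench where they stand.

Things in the scene. Friction and masses are not known exactly. Their poses are not given: they have to be found in the camera images.
- crate: fixed plywood crate, open at top and front; outside 150 (x) x 200 (y) x 100 mm high. Origin: centre of its underside on the bench; x from the open front (x = -75 mm) to the back wall, y to the left seen from the front, z up. Posts 138 mm high at the front corners: hinge post y 75..100, latch post y -100..-50 mm
- crate_floor (a point): centre of the crate's inner floor, 10 mm above the bench; the space inside is 130 (crate x) x 180 (crate y) mm, walls 10 mm thick and up to 100 mm above the bench
- shut_place (a point): where the gate's origin lies when it is hung and shut: (-86, 7, 12) mm in the crate's frame, gate axes parallel to the crate's, resting on two 4 mm rubber stops on the latch post. The gate opens forward (free end to crate -x): its yaw relative to the crate goes negative as it opens
- keeper_tab (a point): underside of a fixed steel tab on the latch post, 129 mm above the bench, 22 (x) x 40 (y) mm, 7 mm above the top corner of the shut gate: it keeps the gate from being lifted on or off while shut. Hang the gate at least 0.4 rad open, then swing it shut beneath the tab
- upper_pintle (a point): upper pintle: centre of the flat bracket face at the root of the pin, at (-86, 88, 102) mm in the crate's frame. The upright pin is 10 mm thick and stands 20 mm up from here, its top 8 mm tapering to 3 mm. Bracket 6 mm thick, 16 mm wide
- lower_pintle (a point): lower pintle, the same pin straight below, root at (-86, 88, 17) mm in the crate's frame. Because of the upper bracket the gate must come in from the front about 25 mm too high, both sockets over both pins, and then be lowered straight down
- gate: loose green gate leaf, 0.2 kg, board 14 (x) x 140 (y) x 110 (z) mm; origin: middle of the board's bottom edge; x through its thickness (outer face with steel straps at -x), y towards the hinge edge with two sockets, z up. Grip the top edge at the middle, a finger on either face; shut, there is still room for a finger behind it
- stand: fixed dark wooden stand, base 85 x 100 x 12 mm; the gate starts upright in its slot (along the stand's y) with its bottom edge 12 mm above the bench; slot cheeks 90 mm long, up to 47 mm above the bench. Origin: centre of its underside
- upper_socket (a point): centre of the lower mouth of the gate's upper socket, at (0, 81, 90) mm in the gate's frame; lies on the upper pintle's point when fully home. Each socket is a steel tube, 19 mm outside, 13 mm bore, 15 mm long, open at both ends
- lower_socket (a point): centre of the lower mouth of the gate's lower socket, at (0, 81, 5) mm in the gate's frame; lies on the lower pintle's point when fully home
- tape_measure: yellow tape measure standing on its narrow side, 38 (x) x 89 (y) x 62 (z) mm, 0.26 kg; origin at its underside; the thick case fills y -25..45 mm (x -17..17), the metal hook sticks out at -y; grasp the case across x at about y = 10 mm
- latch (a joint): red latch bar on the latch post; pivot at (-101, -80, 70) mm in the crate's frame, axis along crate x. 0 = upright, negative leans outward (crate -y), 1.57 = level across the front of the gate towards crate +y (end stop). Bar 8 mm thick (crate x -105..-97), 12 mm wide; moved by about 1 N at its tip, stays where left
- latch_tip (a point): the free end of the red latch bar, 65 mm from its pivot
- nuts: jar of nuts with dark blue lid, 68 mm wide, 95 mm high; bystander; origin at the centre of its underside
- black_tape: roll of black tape lying flat, 58 mm wide, 19 mm high; bystander; origin at the centre of its underside
- sander: brown sanding block, 56 x 94 x 31 mm; bystander; origin at the centre of its underside

How it is judged:
By the outcome, as a careful person would: the job done as asked, in the order asked, and still so for the second after the job is handed in, with the robot touching nothing.
It also fails if it takes over 67 s, if anything falls off the work surface, if the arm or the gripper's body presses on something with over 40 N, if the wrist force passes 120 N, or if a joint passes its speed limit or range.

## Working session

There is one attempt and no reset: what is moved stays moved. The work goes in short steps, Python scripts to look and compute and a tool call to move; the robot and the scene stay as the last step left them, time stands still between calls to the robot, and variables do not carry over. Pictures are saved under pics/ and viewed, about 8 in all and at most 12, crops included, and the job is handed in when it is done.

Besides the shell and the picture viewer there is one more tool, called after "Emit:" as a command line: name --pt "numbers of a row" for each row, then --argument value for the rest. carry_out: Moves the arm, as the interface text tells. Shifts and turns lie within -1 to 1; 1 stands for 0.03 m of shift or 8 degrees of turn. Its arguments: {"type":"object","properties":{"steps":{"type":"array","items":{"type":"array","items":{"type":"number"}}},"squeeze":{"type":"number"}},"required":["steps"]}

```bash
mkdir -p pics; cat > h.py <<'E'
import numpy as np, cv2
from workcell import r
def cam(name, st=None):
    c=r.camera_info(name); K=np.array(c["intrinsics"]); k1=c["k1"]
    if name=="wrist":
        st=st or r.observe(); T=np.eye(4); T[:3,:3]=np.array(st["orientation"]); T[:3,3]=st["ee_pos"]
        M=T@np.array(c["mount"]); R=M[:3,:3]; o=M[:3,3]
    else: o=np.array(c["origin"]); R=np.array(c["attitude"])
    return K,k1,o,R
def slopes(K,k1,uv):
    uv=np.atleast_2d(np.asarray(uv,float)); d=np.stack([(uv[:,0]-K[0,2])/K[0,0],(uv[:,1]-K[1,2])/K[1,1]],1); s=d.copy()
    for _ in range(20): s=d/(1+k1*(s**2).sum(1,keepdims=True))
    return s
def onz(C,uv,z):
    K,k1,o,R=C; s=slopes(K,k1,uv); d=np.c_[s,np.ones(len(s))]@R.T
    return o+d*((z-o[2])/d[:,2])[:,None]
def bydepth(C,uv,dep):
    K,k1,o,R=C; s=slopes(K,k1,uv); return o+(np.c_[s,np.ones(len(s))]*np.asarray(dep)[:,None])@R.T
def proj(C,P):
    K,k1,o,R=C; p=(np.atleast_2d(P)-o)@R; s=p[:,:2]/p[:,2:]; s=s*(1+k1*(s**2).sum(1,keepdims=True))
    return s*[K[0,0],K[1,1]]+[K[0,2],K[1,2]]
def snap(name,tag):
    C=cam(name); im,d=r.snapshot(name); cv2.imwrite(f"pics/{tag}.png",im[:,:,::-1]); np.savez(f"pics/{tag}.npz",im=im,d=d,K=C[0],k1=C[1],o=C[2],R=C[3]); return C,im,d
def load(tag):
    z=np.load(f"pics/{tag}.npz"); return (z["K"],float(z["k1"]),z["o"],z["R"]),z["im"],z["d"]
def cloud(C,d):
    v,u=np.mgrid[0:400,0:640]; uv=np.c_[u.ravel(),v.ravel()]; P=bydepth(C,uv,d.ravel()); P[d.ravel()==0]=np.nan; return P.reshape(400,640,3)
E
python3 - <<'E'
from h import *
np.set_printoptions(precision=4,suppress=True)
for n in ["scene","side","wrist"]:
    C,im,d=snap(n,n+"0"); print(n,C[2],C[3].tolist(),C[0][0,0],C[1],(d>0).mean())
print(r.observe())
print(r.camera_info("wrist")["mount"])
a=cv2.imread("pics/scene0.png");b=cv2.imread("pics/side0.png")
cv2.imwrite("pics/both0.png",np.vstack([a,b])[:,:])
E
```

```text
scene [ 0.0725 -0.4965  1.0699] [[0.8284070893971094, -0.4238612204953945, 0.36617394773080786], [-0.5598476022915556, -0.6471906853295699, 0.5174117113392755], [0.01767360871485961, -0.6336291364692725, -0.7734350399175085]] 477.6831815537997 -0.07920920884188083 0.99623046875
side [0.1924 1.2581 0.6076] [[-0.9489610357208328, -0.12044427862622517, 0.2914894996905584], [-0.3153224157921929, 0.381910943562743, -0.8687438087756312], [-0.006687808506472893, -0.9163171977722689, -0.40039738546119064]] 435.0230143977324 -0.11506516291539706 0.95253125
wrist [0.1826 0.6287 0.3845] [[0.38134476141721585, 0.8969878356917224, 0.22358218972164248], [0.9244313804694719, -0.36958513274811217, -0.09398644825114574], [-0.001672047532760367, 0.24252763197755017, -0.9701430574840024]] 277.8750975587646 -0.0375204720924446 0.98803125
{'time_s': 0.15, 'q': array([-1.2448,  0.6292,  0.0385,  1.5181, -0.027 ,  0.9963, -0.02  ]), 'qvel': array([ 0.001 , -0.0031, -0.0002, -0.0022,  0.0003,  0.001 , -0.0005]), 'tau': array([  0.002 , -55.0087,   1.1444, -18.6817,  -0.0524,   0.0209,
         0.0001]), 'ee_pos': array([0.248 , 0.6003, 0.2048]), 'orientation': array([[-0.9242,  0.3819, -0.0005],
       [ 0.3819,  0.9242, -0.0014],
       [-0.    , -0.0015, -1.    ]]), 'force': array([-0.1947,  0.5411, -0.3555]), 'wrist_torque': array([ 0.0024, -0.0212, -0.0333]), 'width': 1.0012664468137211}
[[ 0.0006 -0.9701 -0.2425  0.0713]
 [ 1.      0.0006  0.0001  0.001 ]
 [ 0.     -0.2425  0.9701 -0.1799]
 [ 0.      0.      0.      1.    ]]
```

View pics/scene0.png

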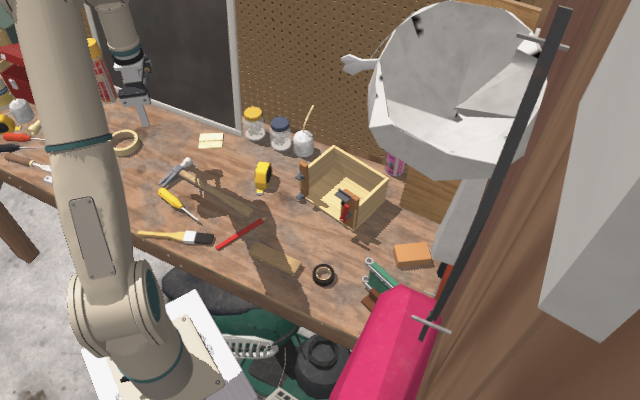

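View pics/side0.png

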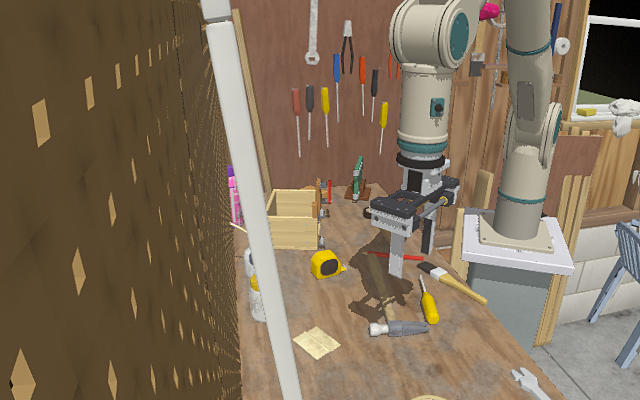

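The scene picture shows the tape measure at (262,176), the crate at (345,185) with the red latch near (347,205), and the gate in its stand at (380,278), partly hidden by a pink cylinder. The side picture shows the tape at (326,265), the crate at (295,218) and the gate at (358,178).

```bash
python3 - <<'E'
from h import *
np.set_printoptions(precision=3,suppress=True)
def stat(n,P,m):
    Q=P[m]; Q=Q[~np.isnan(Q[:,0])]
    if len(Q)<5: print(n,len(Q));return
    r_=cv2.minAreaRect((Q[:,:2]*1000).astype(np.float32))
    print(n,len(Q),"med",np.median(Q,0),"p2",np.percentile(Q,2,0),"p98",np.percentile(Q,98,0),"rect",[np.round(x,1) for x in r_])
for t in ["scene0","side0"]:
    C,im,d=load(t); P=cloud(C,d); hsv=cv2.cvtColor(im,cv2.COLOR_RGB2HSV); H,S,V=[hsv[:,:,i].astype(int) for i in range(3)]
    ok=(P[:,:,2]>0.008)&(P[:,:,2]<.2)&(P[:,:,0]>.2)&(P[:,:,0]<1)
    w=lambda u0,u1,v0,v1:(np.mgrid[0:400,0:640][1]>=u0)&(np.mgrid[0:400,0:640][1]<u1)&(np.mgrid[0:400,0:640][0]>=v0)&(np.mgrid[0:400,0:640][0]<v1)
    print(t)
    yel=(H>20)&(H<32)&(S>180)&(V>120)&ok
    stat("tape",P,yel&(w(245,280,155,200) if t=="scene0" else w(305,350,245,285)))
    gr=(H>60)&(H<95)&(S>60)&ok
    stat("gate",P,gr&(w(350,410,250,310) if t=="scene0" else w(345,372,150,210)))
    red=((H<6)|(H>172))&(S>150)&ok
    stat("latch",P,red&(w(335,365,185,225) if t=="scene0" else w(322,335,175,210)))
    if t=="scene0":
        box=w(290,400,140,240)
        stat("crate all",P,box&ok)
        stat("rim",P,box&(abs(P[:,:,2]-.100)<.006)&(H>15)&(H<35))
        stat("posts",P,box&(P[:,:,2]>.130)&(P[:,:,2]<.145))
        # obstacles high
        for zlo,zhi in [(.2,.4),(.4,.6),(.6,.9)]:
            stat(f"high{zlo}",P,w(320,640,0,400)&(P[:,:,2]>zlo)&(P[:,:,2]<zhi))
        pink=(H>160)&(H<176)&(S>150); stat("pink",P,pink&w(330,440,290,400))
    else: stat("rim",P,w(260,330,180,255)&(abs(P[:,:,2]-.100)<.006)&(H>15)&(H<35))
a,b=cv2.imread("pics/scene0.png"),cv2.imread("pics/side0.png")
A=cv2.resize(a[140:320,240:440],(800,720))[:, :]; B=cv2.resize(b[150:290,225:375],(800,747))
cv2.imwrite("pics/crop.png",cv2.resize(np.hstack([A,B[:720]]),(800,360)))
w_=cv2.imread("pics/wrist0.png"); cv2.imwrite("pics/crop2.png",np.vstack([cv2.resize(np.hstack([A,B[:720]]),(800,360)),cv2.resize(w_,(384,240)).repeat(1,0) if 0 else np.pad(cv2.resize(w_,(384,240)),((0,0),(0,416),(0,0)))]))
E
```

```text
scene0
tape 65 med [0.451 0.354 0.039] p2 [0.441 0.347 0.018] p98 [0.462 0.368 0.05 ] rect [array([462.7, 357.4]), array([23.6, 44.9]), np.float64(84.5)]
gate 357 med [ 0.51  -0.114  0.093] p2 [ 0.505 -0.153  0.043] p98 [ 0.523 -0.086  0.123] rect [array([ 514.1, -119.8]), array([17.8, 74.1]), np.float64(6.4)]
latch 83 med [0.551 0.084 0.102] p2 [0.547 0.079 0.065] p98 [0.576 0.102 0.136] rect [array([562.4,  90.4]), array([32.1, 19.8]), np.float64(15.5)]
crate all 5553 med [0.645 0.228 0.049] p2 [0.531 0.082 0.009] p98 [0.809 0.403 0.136] rect [array([672.2, 223.1]), array([372.2, 318.4]), np.float64(62.9)]
rim 512 med [0.677 0.191 0.099] p2 [0.569 0.088 0.094] p98 [0.719 0.301 0.103] rect [array([627.1, 194.1]), array([156.6, 202.7]), np.float64(14.9)]
posts 255 med [0.566 0.113 0.136] p2 [0.533 0.079 0.13 ] p98 [0.59  0.268 0.142] rect [array([561.9, 175.3]), array([ 44.2, 200.7]), np.float64(5.7)]
high0.2 3501 med [0.736 0.35  0.321] p2 [ 0.49  -0.267  0.205] p98 [0.781 0.424 0.397] rect [array([628.2,  35.3]), array([791.7, 138. ]), np.float64(69.5)]
high0.4 5317 med [0.752 0.27
[... 369 characters left out ...]
82 -0.353  0.66 ] rect [array([ 383.9, -237.9]), array([556.5,  92.4]), np.float64(44.5)]
side0
tape 411 med [0.48  0.395 0.051] p2 [0.44  0.364 0.009] p98 [0.503 0.414 0.062] rect [array([473.8, 381.9]), array([69.3, 38.7]), np.float64(44.0)]
gate 173 med [ 0.515 -0.095  0.077] p2 [ 0.507 -0.212  0.034] p98 [ 0.528 -0.075  0.124] rect [array([ 519.9, -144.3]), array([ 13. , 149.1]), np.float64(6.6)]
latch 69 med [0.553 0.093 0.1  ] p2 [0.548 0.085 0.067] p98 [0.558 0.104 0.133] rect [array([553.9,  92.3]), array([ 6.1, 28.2]), np.float64(17.5)]
rim 415 med [0.641 0.221 0.099] p2 [0.536 0.086 0.094] p98 [0.765 0.305 0.104] rect [array([639.4, 168.1]), array([166.7, 290.9]), np.float64(26.6)]
```

View pics/crop2.png

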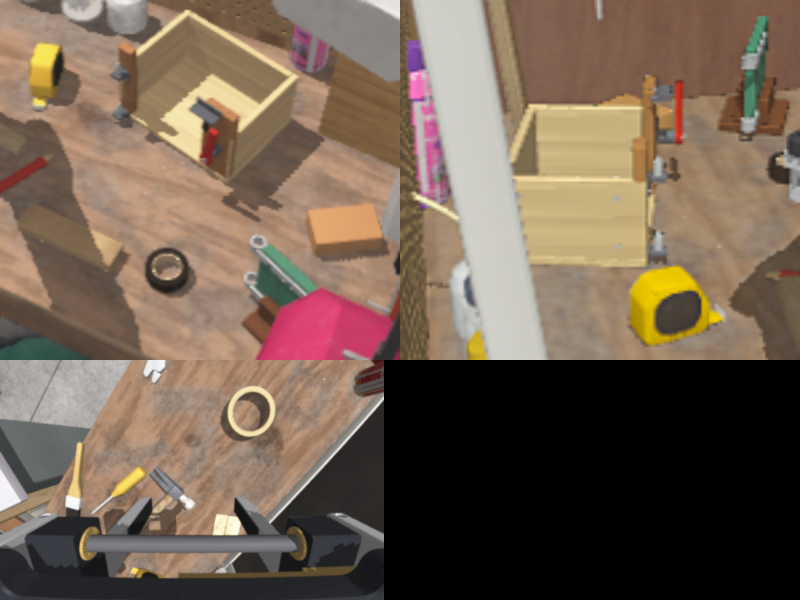

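The crate stands at about (0.627, 0.194) with a yaw near 15°. The tape measure is at about (0.474, 0.382), and the gate's sockets point towards +y. I'll hover over the tape first.

Emit:
carry_out --pt "-0.97 -0.38 0 0 0 0 1" --pt "-0.97 -0.38 0 0 0 0 1" --pt "-0.97 -0.38 0 0 0 0 1" --pt "-0.97 -0.38 0 0 0 0 1" --pt "-0.97 -0.38 0 0 0 0 1" --pt "-0.97 -0.38 0 0 0 0 1" --pt "-0.97 -0.38 0 0 0 0 1" --pt "-0.97 -0.38 0 0 0 0 1" --pt "-0.97 -0.38 0 0 0 0 1" --pt "-0.97 -0.38 0 0 0 0 1" --pt "0 0 0 0 0 -0.92 1" --pt "0 0 0 0 0 -0.92 1" --pt "0 0 0 0 0 -0.92 1" --pt "0 0 0 0 0 -0.92 1" --pt "0 0 0 0 0 -0.92 1" --pt "0 0 0 0 0 -0.92 1" --pt "0 0 0 0 0 -0.92 1" --pt "0 0 0 0 0 -0.92 1" --pt "0 0 0 0 0 -0.92 1" --pt "0 0 0 0 0 0 1"

```text
time_s: 2.15
ee_pos: [0.4735, 0.3839, 0.2051]
orientation: [[-0.722, -0.692, -0.001], [-0.692, 0.722, -0.0], [0.001, 0.0, -1.0]]
force: [-0.4, -0.0, -0.3]
width: 1.0
```

```bash
cat >> h.py <<'E'
def go(target, st=None):
    st=st or r.observe(); R=np.array(st["orientation"]); d=R.T@(np.asarray(target)-st["ee_pos"]); return np.round(d/0.03,2)
def yang(st=None):
    st=st or r.observe(); R=np.array(st["orientation"]); return np.degrees(np.arctan2(R[1,1],R[0,1]))
E
python3 - <<'E'
from h import *
np.set_printoptions(precision=4,suppress=True)
C,im,d=snap("wrist","w1"); st=r.observe(); print(st["time_s"],st["ee_pos"],yang(),st["force"])
P=cloud(C,d); hsv=cv2.cvtColor(im,cv2.COLOR_RGB2HSV); H,S,V=[hsv[:,:,i].astype(int) for i in range(3)]
m=(P[:,:,2]>.05)&(P[:,:,2]<.075)&(np.hypot(P[:,:,0]-.474,P[:,:,1]-.382)<.08)
Q=P[m]; print(len(Q),np.median(Q,0),cv2.minAreaRect((Q[:,:2]*1000).astype(np.float32)))
m2=(P[:,:,2]>.01)&(P[:,:,2]<.075)&(np.hypot(P[:,:,0]-.474,P[:,:,1]-.382)<.08)
Q=P[m2]; print(len(Q),cv2.minAreaRect((Q[:,:2]*1000).astype(np.float32)))
# crate via scene+side rim, in crate frame guess
E
```

```text
2.2 [0.4735 0.384  0.2052] 133.6200496755087 [ 0.6256 -0.1604 -0.1674]
1326 [0.4719 0.3796 0.0603] ((474.2263488769531, 381.7584228515625), (56.559051513671875, 38.059547424316406), 44.453609466552734)
1713 ((464.401123046875, 371.84765625), (87.39955139160156, 38.83473205566406), 44.39020538330078)
```

View pics/w1.png

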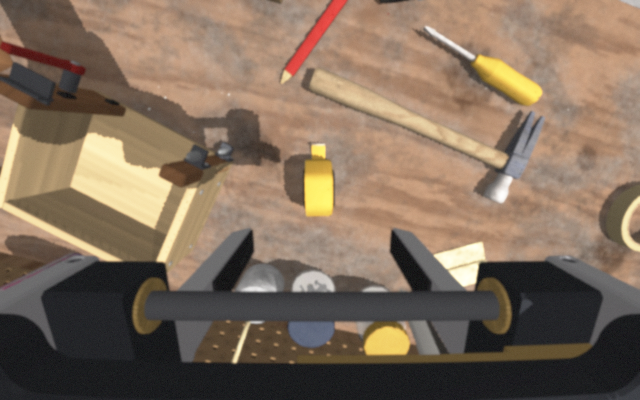

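The wrist view shows the tape centred between the fingers at (318,185), and the crate at left. I'll go down and grip it, and locate the crate from the views I already have.

Emit:
carry_out --pt "0.08 -0.06 1 0 0 -0.08 1" --pt "0 0 1 0 0 0 1" --pt "0 0 1 0 0 0 1" --pt "0 0 1 0 0 0 1" --pt "0 0 1 0 0 0 1" --pt "0 0 0.6 0 0 0 1" --pt "0 0 0.4 0 0 0 1" --pt "0 0 0 0 0 0 0.2" --pt "0 0 0 0 0 0 0" --pt "0 0 0 0 0 0 0" --pt "0 0 0 0 0 0 0" --pt "0 0 0 0 0 0 0" --pt "0 0 0 0 0 0 0" --pt "0 0 0 0 0 0 0" --squeeze 20

```text
time_s: 3.6
ee_pos: [0.4732, 0.3814, 0.0257]
orientation: [[-0.714, -0.7, 0.0], [-0.7, 0.714, 0.0], [-0.0, 0.0, -1.0]]
force: [0.1, 0.1, -0.3]
width: 0.441
```

```bash
python3 - <<'E'
from h import *
np.set_printoptions(precision=4,suppress=True)
st=r.observe(); print(st["time_s"],st["ee_pos"],yang(),st["force"],st["width"])
c0=np.array([.627,.194]);yaw=np.radians(15)
for t in ["scene0","side0","w1"]:
    C,im,d=load(t);P=cloud(C,d).reshape(-1,3);P=P[~np.isnan(P[:,0])]
    for it in range(2):
        X=np.array([np.cos(yaw),np.sin(yaw)]);Y=np.array([-X[1],X[0]])
        q=(P[:,:2]-c0); a=q@X;b=q@Y;z=P[:,2]
        inside=(abs(a)<.12)&(abs(b)<.13)
        # left/right/back outer walls or rims: use rim points (z .095-.105), split
        rim=inside&(abs(z-.0995)<.004)
        out=[]
        for n,mm in [("back",rim&(a>.058)&(a<.085)&(abs(b)<.08)),("left",rim&(b>.08)&(b<.11)&(abs(a)<.05)),("right",rim&(b<-.08)&(b>-.11)&(abs(a)<.05)),("posts",inside&(z>.132)&(z<.143)&(a<-.04)&(a>-.1))]:
            A,B=a[mm],b[mm]
            if len(A)<8: continue
            fit=np.polyfit(B,A,1)[0] if n in("back","posts") else np.polyfit(A,B,1)[0]
            print(t,n,len(A),"a",np.percentile(A,[3,50,97]),"b",np.percentile(B,[3,50,97]),"slope deg",np.degrees(fit))
        break
    hsv=cv2.cvtColor(im,cv2.COLOR_RGB2HSV).reshape(-1,3).astype(int)
    C,im,d=load(t);PP=cloud(C,d).reshape(-1,3)
    m=((hsv[:,0]<6)|(hsv[:,0]>172))&(hsv[:,1]>150)&(PP[:,2]>.06)&(PP[:,2]<.15)
    q=PP[:,:2]-c0; a=q@X;b=q@Y; m&=(a<-.08)&(a>-.12)&(abs(b+.08)<.08)
    if m.sum()>5:
        p=np.polyfit(PP[m,2],b[m],1); print("latch db/dz",p[0],"a",np.median(a[m]),"b@70",np.polyval(p,.07),"b@135",np.polyval(p,.135))
E
```

```text
3.6 [0.4732 0.3814 0.0257] 134.4237893291099 [ 0.1175  0.1378 -0.2929] 0.4407862918456146
scene0 back 164 a [0.0642 0.0693 0.0752] b [-0.0758 -0.0014  0.0765] slope deg -0.07722862356011992
scene0 left 90 a [-0.0379  0.0016  0.0471] b [0.0891 0.0939 0.1003] slope deg 1.288184723205199
scene0 right 109 a [-0.0456 -0.0065  0.0432] b [-0.1004 -0.0956 -0.0906] slope deg -0.14689116545588926
scene0 posts 196 a [-0.0932 -0.0733 -0.0618] b [-0.0963 -0.0619  0.0953] slope deg 1.5019100913238048
latch db/dz -0.08312806778509145 a -0.10167263598207055 b@70 -0.0840019071110301 b@135 -0.08940523151706105
side0 back 71 a [0.069  0.0724 0.0776] b [-0.0743 -0.0045  0.06  ] slope deg -0.9176263432681112
side0 left 112 a [-0.0466 -0.0022  0.0466] b [0.091  0.0987 0.1039] slope deg 1.4064396515013398
side0 right 85 a [-0.0443  0.0049  0.0464] b [-0.0988 -0.0902 -0.0855] slope deg 0.10449847251229658
side0 posts 103 a [-0.0965 -0.0683 -0.0582] b [-0.0951 -0.054   0.1008] slope deg 3.063873198710294
latch db/dz -0.20288371137089778 a -0.09705377845755968 b@70 -0.07127661479912122 b@135 -0.08446405603822957
w1 back 1151 a [0.0677 0.0711 0.0776] b [-0.0758 -0.0125  0.0504] slope deg -0.590555282157469
w1 left 820 a [-0.0472 -0.0038  0.0434] b [0.0923 0.0977 0.102 ] slope deg 0.5186285587539686
w1 right 1011 a [-0.0398  0.0005  0.0466] b [-0.0972 -0.0906 -0.0872] slope deg 0.23946007529022348
w1 posts 2073 a [-0.0967 -0.0735 -0.0595] b [-0.084  -0.054   0.0984] slope deg 3.9277292362038136
latch db/dz -0.19135632625007543 a -0.09811770234626598 b@70 -0.07149371189394926 b@135 -0.08393187310020417
```

The fingers need a little longer to close. After that I'll lift, carry the tape over the crate and turn.

Emit:
carry_out --pt "0 0 0 0 0 0 0" --pt "0 0 0 0 0 0 0" --pt "0 0 0 0 0 0 0" --pt "0 0 0 0 0 0 0"

```text
time_s: 4.0
ee_pos: [0.4737, 0.3809, 0.0257]
orientation: [[-0.714, -0.7, 0.001], [-0.7, 0.714, -0.0], [-0.0, -0.001, -1.0]]
force: [1.1, -2.6, 2.1]
width: 0.362
```

Emit:
carry_out --pt "0 0 -0.5 0 0 0 0" --pt "0 0 -1 0 0 0 0" --pt "0 0 -1 0 0 0 0" --pt "0 0 -1 0 0 0 0" --pt "0 0 -1 0 0 0 0" --pt "0 0 -0.5 0 0 0 0" --pt "0.04 -0.91 0 0 0 0 0" --pt "0.04 -0.91 0 0 0 0 0" --pt "0.04 -0.91 0 0 0 0 0" --pt "0.04 -0.91 0 0 0 0 0" --pt "0.04 -0.91 0 0 0 0 0" --pt "0.04 -0.91 0 0 0 0 0" --pt "0.04 -0.91 0 0 0 0 0" --pt "0.04 -0.91 0 0 0 0 0" --pt "0.04 -0.91 0 0 0 0 0" --pt "0 0 0 0 0 0.9 0" --pt "0 0 0 0 0 0.9 0" --pt "0 0 0 0 0 0.9 0" --pt "0 0 0 0 0 0.9 0" --pt "0 0 0 0 0 0 0"

```text
time_s: 6.0
ee_pos: [0.6364, 0.1992, 0.1756]
orientation: [[-0.963, -0.27, -0.001], [-0.27, 0.963, 0.001], [0.001, 0.001, -1.0]]
force: [-0.5, -0.4, -2.6]
width: 0.362
```

```bash
python3 - <<'E'
from h import *
np.set_printoptions(precision=4,suppress=True)
st=r.observe(); print(st["time_s"],st["ee_pos"],yang(),st["force"],st["width"])
C,im,d=snap("wrist","w2")
print(go([.637,.199,.1757]))
P=cloud(C,d); 
f=P.reshape(-1,3); c0=np.array([.6273,.1967]);X=np.array([np.cos(.2705),np.sin(.2705)]);Y=np.array([-X[1],X[0]])
a=(f[:,:2]-c0)@X;b=(f[:,:2]-c0)@Y;z=f[:,2]
m=(abs(a)<.06)&(abs(b)<.085)&(abs(z-.01)<.008);print("floor",m.sum(),np.median(z[m]),a[m].min(),b[m].min())
rim=(abs(z-.0995)<.004)
for n,mm in [("left",rim&(b>.085)&(b<.112)&(abs(a)<.05)),("right",rim&(b<-.085)&(b>-.112)&(abs(a)<.05))]:
    if mm.sum()>8: print(n,mm.sum(),np.percentile(b[mm],[3,50,97]),np.degrees(np.polyfit(a[mm],b[mm],1)[0]))
E
```

```text
6.0 [0.6364 0.1992 0.1756] 105.67125997019542 [-0.4932 -0.3995 -2.6487] 0.36212903408074576
[-0.01 -0.01 -0.  ]
floor 9106 0.010517662699632502 -0.05957255351528159 -0.08494299715153446
left 1129 [0.0891 0.0929 0.0982] -0.007622997861570145
right 1127 [-0.0997 -0.0947 -0.0905] -0.46038381444983106
```

View pics/w2.png

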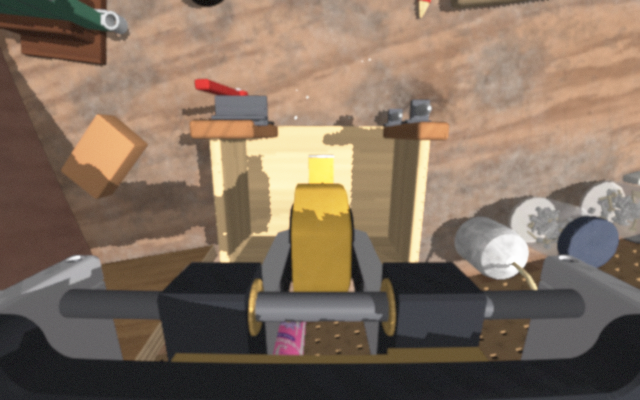

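The tape is in the grip and lines up with the open crate below it. I'll lower it, slowly near the floor.

Emit:
carry_out --pt "0 0 0.6 0 0 0 0" --pt "0 0 1 0 0 0 0" --pt "0 0 1 0 0 0 0" --pt "0 0 1 0 0 0 0" --pt "0 0 0.6 0 0 0 0" --pt "0 0 0.15 0 0 0 0" --pt "0 0 0.1 0 0 0 0" --pt "0 0 0.1 0 0 0 0" --pt "0 0 0.05 0 0 0 0" --pt "0 0 0.03 0 0 0 0" --pt "0 0 0 0 0 0 0"

```text
time_s: 7.15
ee_pos: [0.6377, 0.1984, 0.0371]
orientation: [[-0.963, -0.27, 0.001], [-0.27, 0.963, 0.0], [-0.001, 0.0, -1.0]]
force: [1.0, -0.7, -1.8]
width: 0.362
```

Emit:
carry_out --pt "0 0 0.03 0 0 0 0" --pt "0 0 0.03 0 0 0 0" --pt "0 0 0 0 0 0 0"

```text
time_s: 7.45
ee_pos: [0.638, 0.1985, 0.0358]
orientation: [[-0.963, -0.269, 0.001], [-0.269, 0.963, 0.0], [-0.001, 0.0, -1.0]]
force: [-0.8, -1.0, 4.5]
width: 0.364
```

Emit:
carry_out --pt "0 0 0 0 0 0 0.6" --pt "0 0 0 0 0 0 0.65" --pt "0 0 0 0 0 0 0.65" --pt "0 0 0 0 0 0 0.65" --pt "0 0 -0.3 0 0 0 0.65" --pt "0 0 -0.8 0 0 0 0.65" --pt "0 0 -1 0 0 0 0.65" --pt "0 0 -1 0 0 0 0.65" --pt "0 0 -1 0 0 0 0.65" --pt "0 0 -1 0 0 0 0.65" --pt "0 0 -0.5 0 0 0 0.65" --pt "0 0 0 0 0 0 0.65"

```text
time_s: 8.65
ee_pos: [0.6391, 0.199, 0.2062]
orientation: [[-0.963, -0.269, 0.006], [-0.269, 0.963, 0.002], [-0.006, 0.0, -1.0]]
force: [0.0, -0.2, -0.1]
width: 0.65
```

Emit:
carry_out --pt "0.7 -0.98 0 0 0 0 0.65" --pt "0.7 -0.98 0 0 0 0 0.65" --pt "0.7 -0.98 0 0 0 0 0.65" --pt "0.7 -0.98 0 0 0 0 0.65" --pt "0.7 -0.98 0 0 0 0 0.65" --pt "0.7 -0.98 0 0 0 0 0.65" --pt "0.7 -0.98 0 0 0 0 0.65" --pt "0.7 -0.98 0 0 0 0 0.65" --pt "0.7 -0.98 0 0 0 0 0.65" --pt "0.7 -0.98 0 0 0 0 0.65" --pt "0 0 0 0 0 0 0.65"

```text
time_s: 9.75
ee_pos: [0.5112, -0.1474, 0.2018]
orientation: [[-0.965, -0.261, -0.004], [-0.261, 0.965, -0.003], [0.004, -0.002, -1.0]]
force: [0.1, -1.0, 0.6]
width: 0.65
```

Emit:
carry_out --pt "0 0 0 0 0 0.95 0.65" --pt "0 0 0 0 0 0.95 0.65" --pt "0 0 0 0 0 0.95 0.65" --pt "0 0 0 0 0 0.95 0.65" --pt "0 0 0 0 0 0.95 0.65" --pt "0 0 0 0 0 0.95 0.65" --pt "0 0 0 0 0 0.95 0.65" --pt "0 0 0 0 0 0.95 0.65" --pt "0 0 0 0 0 0.95 0.65" --pt "0 0 0 0 0 0.95 0.65" --pt "0 0 0 0 0 0.95 0.65" --pt "0 0 0 0 0 0.95 0.65" --pt "0 0 0 0 0 0.95 0.65" --pt "0 0 0 0 0 0 0.65"

```text
time_s: 11.15
ee_pos: [0.5141, -0.1404, 0.202]
orientation: [[-0.12, 0.993, -0.001], [0.993, 0.12, 0.0], [0.0, -0.001, -1.0]]
force: [-0.3, 0.1, 0.2]
width: 0.649
```

```bash
python3 - <<'E'
from h import *
np.set_printoptions(precision=4,suppress=True)
st=r.observe(); print(st["time_s"],st["ee_pos"],yang(),st["force"],st["width"],st["q"])
C,im,d=snap("wrist","w3");P=cloud(C,d);hsv=cv2.cvtColor(im,cv2.COLOR_RGB2HSV); H,S,V=[hsv[:,:,i].astype(int) for i in range(3)]
g=(H>60)&(H<95)&(S>60)
for lo,hi in[(.115,.128),(.03,.115)]:
    m=g&(P[:,:,2]>lo)&(P[:,:,2]<hi)&(np.hypot(P[:,:,0]-.52,P[:,:,1]+.14)<.12)
    Q=P[m]; print(len(Q),np.median(Q,0),cv2.minAreaRect((Q[:,:2]*1000).astype(np.float32)))
E
```

```text
11.15 [ 0.5141 -0.1404  0.202 ] 6.867296490013407 [-0.2509  0.1412  0.1603] 0.6486436148021657 [-0.01    0.4838  0.3285  1.8533 -0.2028  0.8386  0.5397]
1790 [ 0.5209 -0.1415  0.1224] ((521.757568359375, -147.9315185546875), (13.465245246887207, 137.56903076171875), 6.929304122924805)
1 [ 0.5284 -0.1184  0.0476] ((528.4075927734375, -118.40851593017578), (0.0, 0.0), 0.0)
```

View pics/w3.png

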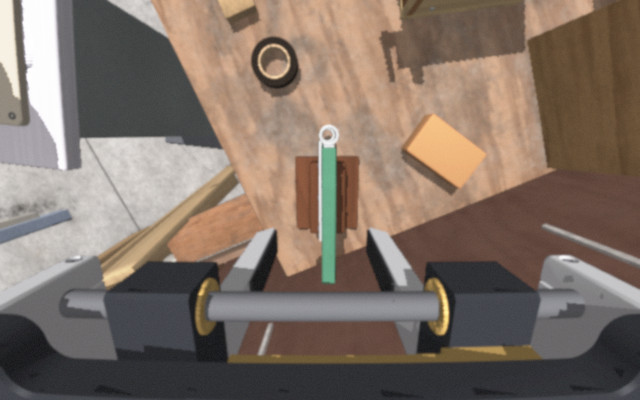

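The gate is centred at (329,210), its socket eye at (329,135), and its straps lie on the image-left (−x) side, so its yaw is +6.9° with the hinge edge towards +y. I'll grip it.

Emit:
carry_out --pt "-0.28 0.22 0.3 0 0 0 0.65" --pt "0 0 1 0 0 0 0.65" --pt "0 0 1 0 0 0 0.65" --pt "0 0 1 0 0 0 0.65" --pt "0 0 0.5 0 0 0 0.5" --pt "0 0 0 0 0 0 0.3" --pt "0 0 0 0 0 0 0.1" --pt "0 0 0 0 0 0 0" --pt "0 0 0 0 0 0 0" --pt "0 0 0 0 0 0 0" --pt "0 0 0 0 0 0 0" --pt "0 0 0 0 0 0 0" --pt "0 0 0 0 0 0 0" --pt "0 0 0 0 0 0 0" --squeeze 35

```text
time_s: 12.6
ee_pos: [0.5224, -0.149, 0.0895]
orientation: [[-0.119, 0.993, 0.001], [0.993, 0.119, -0.0], [-0.0, 0.001, -1.0]]
force: [0.2, -0.1, 6.3]
width: 0.147
```

```bash
python3 - <<'E'
from h import *
np.set_printoptions(precision=4,suppress=True)
st=r.observe(); print(st["time_s"],st["ee_pos"],yang(),st["force"],st["width"])
C,im,d=load("w3"); print("socket top",onz(C,[[329,135]],.117))
E
```

```text
12.6 [ 0.5224 -0.149   0.0895] 6.840711275415455 [ 0.1587 -0.0566  6.298 ] 0.1468060732557802
socket top [[ 0.5118 -0.0682  0.117 ]]
```

Emit:
carry_out --pt "0 0 -0.3 0 0 0 0" --pt "0 0 -0.8 0 0 0 0" --pt "0 0 -0.9 0 0 0 0" --pt "0 0 -0.35 0 0 0 0" --pt "0 0 0 0 0 0.81 0" --pt "0 0 0 0 0 0.81 0" --pt "0 0 0 0 0 0.81 0" --pt "0 0 0 0 0 0.81 0" --pt "0 0 0 0 0 0 0"

```text
time_s: 13.5
ee_pos: [0.5213, -0.1486, 0.1586]
orientation: [[0.327, 0.945, -0.002], [0.945, -0.327, -0.0], [-0.001, -0.001, -1.0]]
force: [-0.6, -0.2, -3.5]
width: 0.147
```

Emit:
carry_out --pt "0.5 -0.35 0 0 0 0 0" --pt "0.97 -0.71 0 0 0 0 0" --pt "0.97 -0.71 0 0 0 0 0" --pt "0.97 -0.71 0 0 0 0 0" --pt "0.97 -0.71 0 0 0 0 0" --pt "0.97 -0.71 0 0 0 0 0" --pt "0.97 -0.71 0 0 0 0 0" --pt "0.97 -0.71 0 0 0 0 0" --pt "0.97 -0.71 0 0 0 0 0" --pt "0.5 -0.35 0 0 0 0 0" --pt "0 0 0 0 0 0 0"

```text
time_s: 14.6
ee_pos: [0.4256, 0.1651, 0.1589]
orientation: [[0.319, 0.948, -0.001], [0.948, -0.319, 0.001], [0.0, -0.002, -1.0]]
force: [-0.2, -0.9, -3.0]
width: 0.146
```

```bash
python3 - <<'E'
from h import *
np.set_printoptions(precision=4,suppress=True)
st=r.observe(); print(st["time_s"],st["ee_pos"],yang(),st["force"],st["width"])
C,im,d=snap("wrist","w4"); snap("side","s4")
c=np.array([.6275,.1958]);y=np.radians(15.3);X=np.array([np.cos(y),np.sin(y)]);Y=np.array([-X[1],X[0]])
h=c-.086*X+.088*Y; print("hinge",h)
print("px upper pin top",proj(C,[*h,.122]),"lower pin top",proj(C,[*h,.037]))
e=st["ee_pos"]; u=np.array(st["orientation"])[:2,0]; print("socket px",proj(C,[*(e[:2]+.082*u),e[2]-.0775+.105]))
E
```

```text
14.6 [0.4256 0.1651 0.1589] -18.592138489291017 [-0.2455 -0.8843 -2.9986] 0.14584004350267474
hinge [0.5213 0.258 ]
px upper pin top [[407.4608  68.9297]] lower pin top [[382.7775  88.0343]]
socket px [[323.1113 114.6389]]
```

View pics/w4.png

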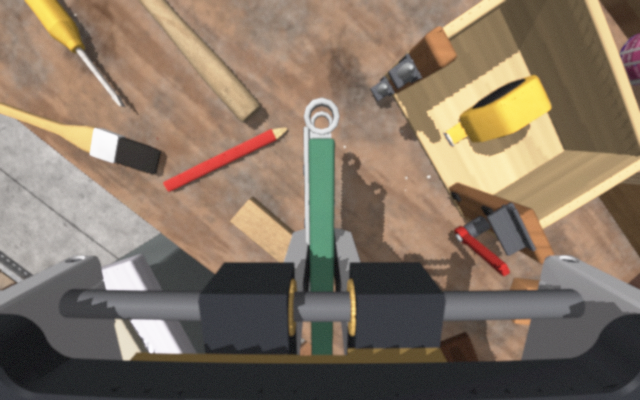

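The socket eye is at (321,117), where I predicted it, and the pintles are near (402,68) and (380,92). I'll zoom in to centre them.

```bash
python3 - <<'E'
from h import *
a=cv2.imread("pics/w4.png"); A=cv2.resize(a[40:140,300:460],None,fx=5,fy=5,interpolation=cv2.INTER_CUBIC)
cv2.imwrite("pics/w4z.png",A)
C,im,d=load("w4");P=cloud(C,d); np.set_printoptions(precision=3,suppress=True)
Q=P[50:105,365:425]; 
for lo,hi in [(.098,.104),(.107,.124),(.013,.02),(.024,.04)]:
    m=(Q[:,:,2]>lo)&(Q[:,:,2]<hi); v,u=np.nonzero(m)
    if len(v): print(lo,len(v),np.median(Q[m],0),(u.mean()+365,v.mean()+50),u.min()+365,u.max()+365,v.min()+50,v.max()+50)
E
```

```text
0.098 443 [0.526 0.258 0.102] (np.float64(404.5981941309255), np.float64(71.53273137697516)) 387 424 50 88
0.107 367 [0.526 0.26  0.116] (np.float64(412.49591280653954), np.float64(65.03542234332426)) 398 424 50 78
0.013 246 [0.526 0.259 0.017] (np.float64(382.3333333333333), np.float64(88.6829268292683)) 371 396 74 100
0.024 128 [0.524 0.258 0.031] (np.float64(386.796875), np.float64(86.5)) 378 401 73 93
```

View pics/w4z.png

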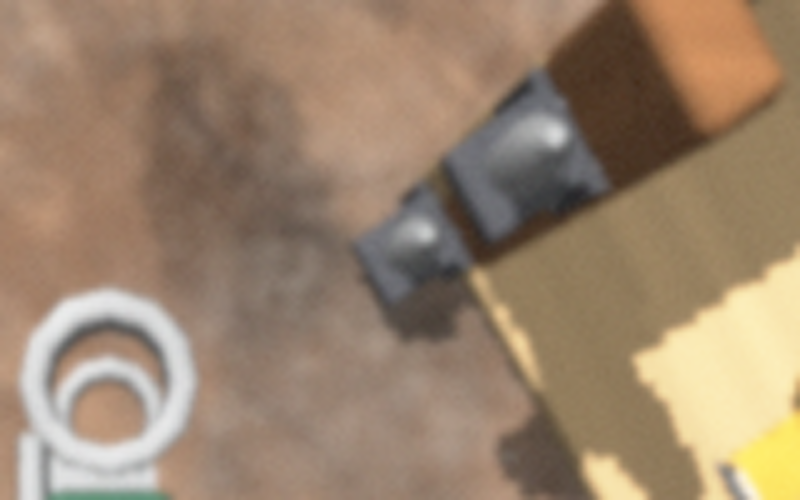

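The zoom puts the upper pin tip at (410,66), the lower pin tip at (385,86.4) and the upper socket ring's centre at (321.6,115.6).

```bash
python3 - <<'E'
from h import *
np.set_printoptions(precision=4,suppress=True)
C,im,d=load("w4"); st=r.observe()
u=onz(C,[[410,66]],.122)[0];l=onz(C,[[385,86.4]],.037)[0]
s=onz(C,[[321.6,115.6]],st["ee_pos"][2]-.0775+.105)[0]
ls=onz(C,[[300+107/5,40+405/5]],st["ee_pos"][2]-.0775+.020)[0]
print("pins",u,l,"socket",s,"lower",ls)
X=np.array(st["orientation"])[:,0];print("sock rel tool",np.array(st["orientation"]).T@(s-st["ee_pos"]),yang())
h=(u+l)[:2]/2; e=st["ee_pos"]; d_=np.r_[h-s[:2],0]; t=e+d_; t[2]=.1165
print("target",t,"go",go(t))
E
```

```text
pins [0.5236 0.2593 0.122 ] [0.5239 0.2588 0.037 ] socket [0.4508 0.2426 0.1867] lower [0.4508 0.244  0.1017]
sock rel tool [ 0.0843 -0.0037 -0.0275] -18.9401373875467
target [0.4999 0.1781 0.1165] go [1.31 2.12 1.42]
```

Emit:
carry_out --pt "0 0 0.7 0 0 0 0" --pt "0 0 0.72 0 0 0 0" --pt "0.2 0.3 0 0 0 0 0" --pt "0.3 0.45 0 0 0 0 0" --pt "0.3 0.45 0 0 0 0 0" --pt "0.25 0.35 0 0 0 0 0" --pt "0.2 0.27 0 0 0 0 0" --pt "0.15 0.2 0 0 0 0 0" --pt "0 0 0 0 0 0 0" --pt "0 0 0 0 0 0 0" --pt "0 0 0 0 0 0 0"

```text
time_s: 15.8
ee_pos: [0.4977, 0.1814, 0.1167]
orientation: [[0.327, 0.945, -0.0], [0.945, -0.327, -0.0], [-0.0, -0.0, -1.0]]
force: [0.1, -0.1, -2.7]
width: 0.144
```

```bash
python3 - <<'E'
from h import *
np.set_printoptions(precision=4,suppress=True)
st=r.observe();print(st["time_s"],st["ee_pos"],yang(),st["force"])
C,im,d=snap("wrist","w5"); print(r.observe()["ee_pos"],go([.498,.1816,.1165]))
e=st["ee_pos"];R=np.array(st["orientation"]);s=e+R@[.0815,-.0008,-.0275]
p=proj(C,s)[0]; print("sock px",p,"upper pin pred",proj(C,[.5237,.259,.122]),"lower",proj(C,[.5237,.259,.037]))
x,y=int(p[0])-40,max(int(p[1])-40,0); print(x,y)
a=cv2.imread("pics/w5.png"); cv2.imwrite("pics/w5z.png",cv2.resize(a[y:y+80,x:x+90],None,fx=7,fy=7,interpolation=cv2.INTER_CUBIC))
E
```

```text
15.8 [0.4977 0.1814 0.1167] -19.112277206775826 [ 0.0839 -0.0615 -2.7422]
[0.4977 0.1814 0.1167] [0.01 0.01 0.01]
sock px [321.6916 115.6327] upper pin pred [[321.6515 117.5761]] lower [[321.7522 123.2662]]
281 75
```

View pics/w5z.png

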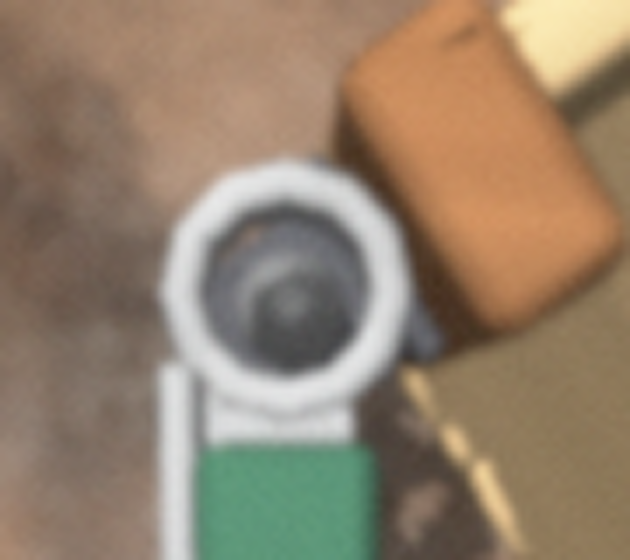

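The pin tip at (292,300) in the crop shows inside the socket ring centred at (286,285), so the alignment is within about 1 mm. I'll lower it.

Emit:
carry_out --pt "0 0.02 0.1 0 0 0 0" --pt "0 0 0.1 0 0 0 0" --pt "0 0 0.1 0 0 0 0" --pt "0 0 0.1 0 0 0 0" --pt "0 0 0.1 0 0 0 0" --pt "0 0 0.1 0 0 0 0" --pt "0 0 0 0 0 0 0"

```text
time_s: 16.55
ee_pos: [0.4983, 0.1814, 0.098]
orientation: [[0.327, 0.945, -0.001], [0.945, -0.327, -0.001], [-0.001, -0.001, -1.0]]
force: [-0.3, -3.0, -4.0]
width: 0.148
```

Emit:
carry_out --pt "0 0 0.1 0 0 0 0" --pt "0 0 0.1 0 0 0 0" --pt "0 0 0.05 0 0 0 0" --pt "0 0 0.04 0 0 0 0" --pt "0 0 0.04 0 0 0 0" --pt "0 0 0 0 0 0 0"

```text
time_s: 17.15
ee_pos: [0.4986, 0.1812, 0.0893]
orientation: [[0.327, 0.945, 0.0], [0.945, -0.327, 0.0], [0.0, 0.0, -1.0]]
force: [-1.6, -5.4, 4.8]
width: 0.148
```

It is home: contact force, with the tool at z = 0.089. I'll loosen the fingers so that they straddle the gate and swing it shut around the hinge.

Emit:
carry_out --pt "0 0 0 0 0 0 0.22" --pt "0 0 0 0 0 0 0.22" --pt "0 0 0 0 0 0 0.22" --pt "0.01 0.2 0 0 0 -0.54 0.22" --pt "0.01 0.2 0 0 0 -0.54 0.22" --pt "0.01 0.2 0 0 0 -0.54 0.22" --pt "0.01 0.2 0 0 0 -0.54 0.22" --pt "0.01 0.2 0 0 0 -0.54 0.22" --pt "0.01 0.2 0 0 0 -0.54 0.22" --pt "0.01 0.2 0 0 0 -0.54 0.22" --pt "0.01 0.2 0 0 0 -0.54 0.22" --pt "0 0 0 0 0 0 0.22" --pt "0 0 0 0 0 0 0.22"

```text
time_s: 18.45
ee_pos: [0.5458, 0.1811, 0.0887]
orientation: [[-0.265, 0.964, -0.0], [0.964, 0.265, 0.0], [0.0, 0.0, -1.0]]
force: [0.1, -1.0, -1.5]
width: 0.219
```

```bash
python3 - <<'E'
from h import *
np.set_printoptions(precision=4,suppress=True)
st=r.observe();print(st["time_s"],st["ee_pos"],yang(),st["force"],st["width"])
C,im,d=snap("wrist","w6");P=cloud(C,d);hsv=cv2.cvtColor(im,cv2.COLOR_RGB2HSV); H,S,V=[hsv[:,:,i].astype(int) for i in range(3)]
m=(H>60)&(H<95)&(S>60)&(P[:,:,2]>.112)&(P[:,:,2]<.13)&(np.hypot(P[:,:,0]-.54,P[:,:,1]-.19)<.12)
Q=P[m];print(len(Q),np.median(Q,0),cv2.minAreaRect((Q[:,:2]*1000).astype(np.float32)))
E
```

```text
18.45 [0.5458 0.1811 0.0887] 15.37938426123401 [ 0.0997 -1.0223 -1.5008] 0.21887769045117877
3862 [0.5391 0.2041 0.1206] ((543.8618774414062, 185.04197692871094), (13.531143188476562, 126.08283233642578), 14.945327758789062)
```

Emit:
carry_out --pt "0 0.06 0 0 0 0 0.22" --pt "0 0.06 0 0 0 0 0.22" --pt "0 0.04 0 0 0 0 0.22" --pt "0 0 0 0 0 0 0.22" --pt "0 0 0 0 0 0 0.22"

```text
time_s: 19.0
ee_pos: [0.5487, 0.1817, 0.0885]
orientation: [[-0.267, 0.964, -0.003], [0.964, 0.267, -0.001], [0.0, -0.003, -1.0]]
force: [-4.7, -1.7, 2.9]
width: 0.217
```

Emit:
carry_out --pt "0 0.04 0 0 0 0 0.22" --pt "0 0 0 0 0 0 0.22" --pt "0 -0.05 0 0 0 0 0.25" --pt "0 -0.05 0 0 0 0 0.3" --pt "0 -0.05 0 0 0 0 0.3" --pt "0 0 0 0 0 0 0.3" --pt "0 0 -0.3 0 0 0 0.3" --pt "0 0 -0.8 0 0 0 0.3" --pt "0 0 -1 0 0 0 0.3" --pt "0 0 -1 0 0 0 0.3" --pt "0 0 -0.5 0 0 0 0.3" --pt "0 0 0 0 0 0 0.1" --pt "0 0 0 0 0 0 0" --pt "0 0 0 0 0 0 0" --pt "0 0 0 0 0 0 0"

```text
time_s: 20.5
ee_pos: [0.5466, 0.181, 0.1956]
orientation: [[-0.267, 0.964, -0.002], [0.964, 0.267, -0.001], [-0.0, -0.002, -1.0]]
force: [-0.5, 0.1, -0.7]
width: 0.01
```

```bash
python3 - <<'E'
from h import *
np.set_printoptions(precision=4,suppress=True)
st=r.observe();print(st["time_s"],st["ee_pos"],yang(),st["force"],st["width"],st["q"])
for n,t in [("wrist","w7"),("scene","sc7"),("side","sd7")]:
    C,im,d=snap(n,t);P=cloud(C,d);hsv=cv2.cvtColor(im,cv2.COLOR_RGB2HSV); H,S,V=[hsv[:,:,i].astype(int) for i in range(3)]
    g=(H>60)&(H<95)&(S>60)&(P[:,:,2]>.01)&(np.hypot(P[:,:,0]-.54,P[:,:,1]-.18)<.12)&(P[:,:,2]<.15)
    if g.sum()>9:
        zt=np.percentile(P[g][:,2],97); m=g&(P[:,:,2]>zt-.008); Q=P[m]; print(n,"gate top z",zt,len(Q),cv2.minAreaRect((Q[:,:2]*1000).astype(np.float32)))
    red=((H<6)|(H>172))&(S>150)&(np.hypot(P[:,:,0]-.55,P[:,:,1]-.09)<.06)&(P[:,:,2]>.05)&(P[:,:,2]<.15)
    if red.sum()>9:
        Q=P[red]; top=Q[Q[:,2]>np.percentile(Q[:,2],85)]; print(n,"latch top",np.median(top,0),Q.min(0),Q.max(0))
a=cv2.imread("pics/w7.png")[0:300];b=cv2.imread("pics/sc7.png")[140:230,285:405]; 
b=cv2.resize(b,(400,300));s=cv2.imread("pics/sd7.png")[165:255,255:375];s=cv2.resize(s,(400,300))
cv2.imwrite("pics/m7.png",np.vstack([np.pad(a,((0,0),(0,160),(0,0))),np.hstack([b,s])]))
E
```

```text
20.5 [0.5466 0.181  0.1956] 15.473188569976921 [-0.5167  0.1262 -0.654 ] 0.010337204122150808 [-0.5528  0.5477  0.2849  1.7447 -0.1911  0.8785  0.0855]
wrist gate top z 0.12280634348718876 1277 ((543.4586791992188, 187.50306701660156), (12.548678398132324, 120.92915344238281), 15.00308895111084)
scene gate top z 0.12159182009995925 211 ((543.4933471679688, 170.91958618164062), (16.68844985961914, 147.65103149414062), 13.111931800842285)
scene latch top [0.5529 0.0818 0.1342] [0.5469 0.0764 0.0641] [0.5763 0.1012 0.1387]
side gate top z 0.12206108142047163 84 ((544.7876586914062, 181.71099853515625), (13.1802978515625, 139.15293884277344), 14.612022399902344)
side latch top [0.5539 0.0895 0.1298] [0.5478 0.0818 0.0648] [0.5585 0.1026 0.1345]
```

View pics/m7.png

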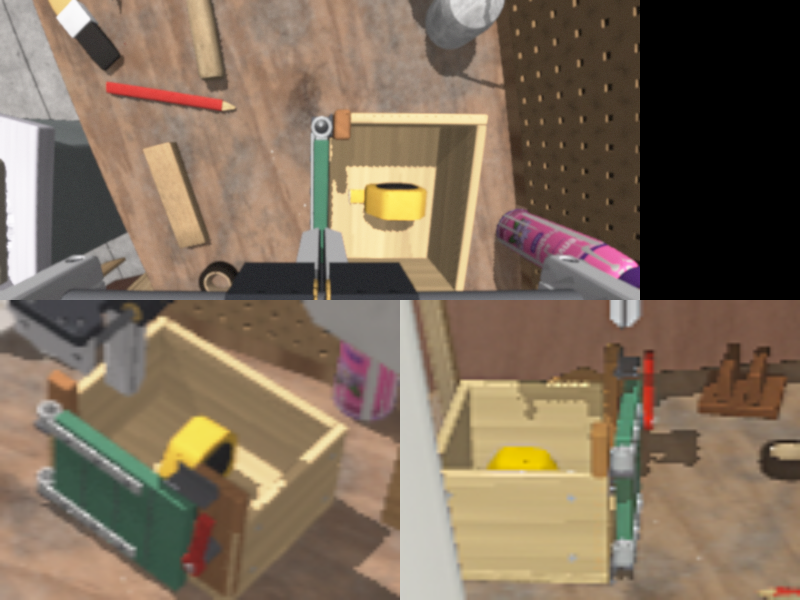

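The gate hangs home (top edge at z = 0.122) and shut, and the tape stands in the crate. The red bar still leans slightly outward at about (200,540). I'll take the closed fingers to the outer side of the bar, in front of the gate.

Emit:
carry_out --pt "-0.4 -0.4 0 0 0 0 0" --pt "-0.95 -0.42 0 0 0 0 0" --pt "-1 0 0 0 0 0 0" --pt "-1 0 0 0 0 0 0" --pt "-0.94 0 0 0 0 0 0" --pt "0 0 0 0 0 0 0" --pt "0 0 0 0 0 0 0" --pt "0 0 0.9 0 0 0 0" --pt "0 0 1 0 0 0 0" --pt "0 0 0.89 0 0 0 0" --pt "0 0 0 0 0 0 0" --pt "0 0 0 0 0 0 0"

```text
time_s: 21.85
ee_pos: [0.5578, 0.0517, 0.1131]
orientation: [[-0.268, 0.963, -0.001], [0.963, 0.268, 0.0], [0.001, -0.001, -1.0]]
force: [0.5, -0.8, 0.7]
width: 0.006
```

```bash
python3 - <<'E'
from h import *
np.set_printoptions(precision=4,suppress=True)
st=r.observe();y=np.radians(15.2);X=np.array([np.cos(y),np.sin(y)]);Y=np.array([-X[1],X[0]])
d=st["ee_pos"][:2]-[.5237,.259]; print("crate xy",d@X-.086,d@Y+.088,st["ee_pos"],yang(),st["force"])
E
```

```text
crate xy -0.10746382109595658 -0.1209701923002574 [0.5578 0.0517 0.1131] 15.56056642461773 [ 0.4866 -0.7627  0.6634]
```

Emit:
carry_out --pt "0.41 -0.05 0 0 0 0 0" --pt "0.41 0 0 0 0 0 0" --pt "0.41 0 0 0 0 0 0" --pt "0.4 0 0 0 0 0 0" --pt "0.24 0 0.16 0 0 0 0" --pt "0.24 0 0.16 0 0 0 0" --pt "0.16 0 0.21 0 0 0 0" --pt "0.16 0 0.21 0 0 0 0" --pt "0.09 0 0.2 0 0 0 0" --pt "0.08 0 0.2 0 0 0 0" --pt "0 0 0.15 0 0 0 0" --pt "0 0 0 0 0 0 0" --pt "0 0 0 0 0 0 0"

```text
time_s: 23.15
ee_pos: [0.5359, 0.1249, 0.0742]
orientation: [[-0.266, 0.964, 0.0], [0.964, 0.266, -0.0], [-0.0, -0.0, -1.0]]
force: [-0.1, 0.7, -0.6]
width: 0.003
```

```bash
cat > lat.py <<'E'
from h import *
import sys
np.set_printoptions(precision=4,suppress=True)
st=r.observe();y=np.radians(15.2);X=np.array([np.cos(y),np.sin(y)]);Y=np.array([-X[1],X[0]])
h=np.array([.5237,.259])
d=st["ee_pos"][:2]-h; print("t",st["time_s"],"crate xy",d@X-.086,d@Y+.088,st["ee_pos"],st["force"])
for n in ["scene","side"]:
    C,im,D=snap(n,n+sys.argv[1]);P=cloud(C,D);hsv=cv2.cvtColor(im,cv2.COLOR_RGB2HSV);H,S=hsv[:,:,0].astype(int),hsv[:,:,1]
    q=P[:,:,:2]-h;a=q@X-.086;b=q@Y+.088;z=P[:,:,2]
    m=((H<6)|(H>172))&(S>150)&(abs(a+.101)<.02)&(b>-.12)&(b<0)&(z>.04)&(z<.15)
    if m.sum()>5: print(n,m.sum(),"b",np.percentile(b[m],[2,50,98]),"z",np.percentile(z[m],[2,50,98]),"dz/db",np.polyfit(b[m],z[m],1)[0],"a",np.median(a[m]))
    g=(H>60)&(H<95)&(S>60)&(abs(a+.086)<.05)&(b>-.07)&(b<.08)&(z>.01)&(z<.14)
    if g.sum()>5:
        t=g&(z>.116); print(n,"gate top z",np.percentile(z[g],97),"top slope da/db deg",np.degrees(np.polyfit(b[t],a[t],1)[0]),"a med",np.median(a[t]))
E
python3 lat.py 8
```

```text
t 23.15 crate xy -0.10941836064128171 -0.044567783128448085 [0.5359 0.1249 0.0742] [-0.096   0.7077 -0.631 ]
scene 48 b [-0.0912 -0.0751 -0.056 ] z [0.0641 0.0748 0.0798] dz/db 0.022415278558369386 a -0.10467617701883038
scene gate top z 0.12281128678286966 top slope da/db deg 2.1547652137765576 a med -0.08965505507420428
side 18 b [-0.035  -0.0185 -0.0117] z [0.0649 0.0742 0.0771] dz/db -0.25807334423978423 a -0.10007424874431989
side gate top z 0.12183396635178313 top slope da/db deg -0.011413398178250269 a med -0.0861973224047285
```

The bar is nearly level. I'll press it gently down to its end stop.

Emit:
carry_out --pt "0.1 0 0.05 0 0 0 0" --pt "0.1 0 0.05 0 0 0 0" --pt "0 0 0.03 0 0 0 0" --pt "0 0 0 0 0 0 0"

```text
time_s: 23.65
ee_pos: [0.5342, 0.1284, 0.0719]
orientation: [[-0.265, 0.964, 0.0], [0.964, 0.265, -0.002], [-0.002, -0.0, -1.0]]
force: [-3.6, -6.6, 14.2]
width: 0.005
```

Emit:
carry_out --pt "0 0 -0.3 0 0 0 0" --pt "0 -0.5 -0.8 0 0 0 0" --pt "0 -0.5 -1 0 0 0 0" --pt "0 -0.5 -1 0 0 0 0" --pt "0 -0.5 -1 0 0 0 0" --pt "0 -1 0 0 0 0 0" --pt "0 -1 0 0 0 0 0" --pt "0 0 0 0 0 0 0"

```text
time_s: 24.45
ee_pos: [0.4144, 0.0986, 0.1938]
orientation: [[-0.267, 0.964, -0.003], [0.964, 0.267, 0.001], [0.001, -0.003, -1.0]]
force: [1.5, -0.5, -0.6]
width: 0.004
```

```bash
python3 lat.py 9; python3 - <<'E'
from h import *
b=cv2.imread("pics/scene9.png")[140:230,285:405];s=cv2.imread("pics/side9.png")[165:255,255:375]
cv2.imwrite("pics/m9.png",np.hstack([cv2.resize(b,(400,300)),cv2.resize(s,(400,300))]))
E
```

```text
t 24.45 crate xy -0.23354043109583775 -0.038121002837511575 [0.4144 0.0986 0.1938] [ 1.5198 -0.4663 -0.5776]
scene 102 b [-0.0909 -0.057  -0.0199] z [0.067  0.0751 0.0822] dz/db -0.03547125922422851 a -0.10501310988169149
scene gate top z 0.12084038802825076 top slope da/db deg 2.5710334653900215 a med -0.09086553678801149
side 36 b [-0.0807 -0.0435 -0.015 ] z [0.0661 0.076  0.0801] dz/db -0.08037690976165628 a -0.10039629336678102
side gate top z 0.1218938574614233 top slope da/db deg 0.186978228075368 a med -0.0862898239831123
```

View pics/m9.png

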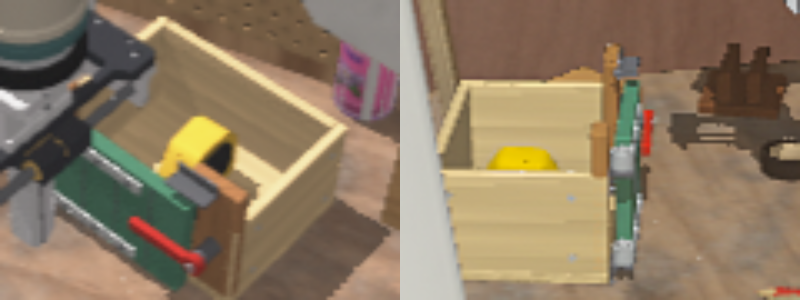

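The bar lies level across the gate's front, the gate is shut and home, the tape stands in the crate, and the gripper is clear. I'll hand it in.

```bash
python3 -c "
from workcell import r
print(r.hand_in())"
```

```text
the job is handed in; nothing more can be done
None
```

The job is done in the order asked and was handed in at about 24.5 s of the 67 s allowed.

1. **Tape measure:** I lowered it slowly into the crate and released it only once the floor contact showed, at about 4.5 N. It stands upright inside.
2. **Gate:** I took it from the stand, hung it about 0.6 rad open onto both pintles, and swung it shut until it pressed lightly on the stops.
3. **Latch:** I turned the red bar down across the front with the closed fingers until it met resistance. The force there was about 14 N up and 7 N sideways.

**Last checks, from the scene and side cameras:**
- **Gate height:** the top edge measured 121–122 mm, against 122 mm expected when fully home.
- **Gate angle:** the side camera gave 0.2° from parallel with the crate. The scene camera disagreed, at about 2.6°, but the arm partly hid the gate in that view. An earlier wrist view had it within about 0.3°.
- **Latch:** the bar's slope measured −0.04 (scene) and −0.08 rad (side), so it reads level only to within a few degrees. Its tip is in front of the gate, and its height is about 75 mm against 70 mm for the pivot.
- **Clearance:** the gripper was well clear and touching nothing at hand-in. I moved none of the other things on purpose and met no unexpected contact, but I did not measure their positions again at the end.

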